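# Unclamp the tenoned leg piece

## Robot

A 7-joint arm with a two-finger parallel gripper is mounted at the origin on the work surface. World frame = base frame: x ahead of the robot, y to its left, z up, the work surface at z = 0. Lengths are in m, angles in rad, forces in N, time in s.
With the tool pointing down it reaches from about 0.4 to 0.85 m from the base axis. Payload 4.4 kg.
Tool frame: the origin (TCP) lies midway between the tips of the shut fingers; the grasp point (between the pads) lies 19 mm behind it; z points along the fingers, x is the direction in which the jaws open and shut, and the axes are right-handed (so a half turn about z gives the same grasp; the last joint's range is limited). The gripper opens to 94 mm and grips with 3 to 60 N. Pads are 16 mm wide; open, the fingers measure 119 mm over their backs; the gripper's body (75 mm by 177 mm) begins 78 mm behind the grasp point.
Start: joints at [-1.352, 0.628, 0.038, 1.517, -0.027, 0.996, -0.02], TCP at [0.183, 0.624, 0.205] pointing down, gripper open.
Joint ranges: [-3.06, 3.06], [-0.37, 2.12], [-1.25, 1.32], [0.18, 2.47], [-1.1, 4.24], [0.23, 1.98], [-2.94, 2.94]. Speed limits (rad/s): [2.57, 2.57, 3.14, 3.14, 3.14, 3.14, 3.14].

## Interface

Orientations are given as a unit quaternion [w, x, y, z].
In Python, from bench import ctrl, optics gives the robot as it stands.
- The arm moves only by the tool step_arm, never from a script. Its argument "steps" is one flat list of numbers, 5 for each row, row after row: the finger opening in mm, from 0 to 94, then the shift along the tool's x, y, z in mm, then the turn about the tool's z in units of 10 degrees (1.0 is 10 degrees). A call has 1 to 8 rows; each row shifts and turns the pose as measured when the row begins, along the tool's axes as they then stand; what a row does not reach is not made up. A row lasts 1/8 s, in which the tool goes at most 62.5 mm and 10.7 degrees, less where a joint would pass 70% of its speed; a pose out of reach is approached as far as the arm can. A call with a gripper value outside its range is refused whole. The fingers move at their own pace and stop on an object; "grip_force" is the grip in N (left out, the last holds). Time passes only in rows, so rows that do not move let the fingers close. It gives the time, the measured TCP pose, the force and the opening at its end, in the units of the state.
- ctrl.get_state(): the state, without advancing time (a new reading comes with each control period).
- optics.read_camera(name): name is "side" or "top"; returns a dict with "image" (480x640x3 uint8, red, green, blue), "z_map" (480x640 float32, m along the optical axis (not along the pixel's ray), 0 where there is no reading), "camera_matrix" (3x3 intrinsics, pixels), "k1" (the pictures are not rectified: a ray, as slopes to the right and down, at radius r is drawn at 1 + k1 r^2 times it, then the intrinsics apply), "extrinsics" (4x4, takes a point from camera to world coordinates). Camera axes: x right, y down, z forward; pixel columns grow to the right and rows downward; lengths in m; the calibration is good to about 2 mm. A picture is of the moment at which its call begins.
- ctrl.finish_job(): hands the job in, once; it reports no verdict.
The state is a dict: "t": time; "joint_pos": joint angles; "dq": joint speeds; "effort": joint torques, N m; "ee_pos": TCP position; "ee_rot": TCP orientation; "wrist_force": force on the tool from outside, world axes, zero at the start; "wrist_torque": the same for the moment, N m; "opening": finger opening in m.
Only numpy, scipy, OpenCV 4.12 (cv2) and the standard library are available. Lean on these libraries where they do the work, as an engineer would, in place of code of your own. Each camera call takes 0.05 s, during which the arm holds its last target.

## Task

Two identical jigs stand on the bench, each with a toggle clamp holding a wooden block. Flip open the clamp that holds the block with the round tenon on its end, then lift that block out and set it down flat in the empty lane of the wooden tray, beside the finished one. Leave the clamp open, and leave the other clamp shut on its plain block.

Things in the scene. Friction and masses are not known exactly. Their poses are not given: they have to be found in the camera images.
- handle_a (a joint): Upright handle of the toggle clamp on the tenoned piece, rad: 0 shut, 1.15 open (lying back, away from the work). Push it past 0.55 (9 N at first, level at the grip): a spring then throws it open and holds it; short of that it springs shut. The clamp's bar (14 mm wide, top 92 mm over the bench when shut) swings up with it; open, it stands up to 185 mm high, 97 mm behind the piece's middle.
- handle_a_grip (a point): Point on the axis of that handle's round grip (orange, 20 mm thick, 85 mm long; same on both clamps), 37 mm below its top, 80 mm from the hinge (along -z). Shut: 145 mm over the bench, z up along the handle, x level towards the clamped piece, whose middle is 123 mm ahead. It opens towards -x. Above the bar, the room in front of the handle is free.
- tenon_piece: Clamped pale wood block, 80 x 44 x 40 mm (x, y, z), 110 g, round tenon 22 mm thick, 40 mm long on its +x end. Origin: centre of the 80 x 44 underside; z up. Lies on the jig's 18 mm board between cleats 8 mm high along its sides and 16 mm at its ends, about 2 mm play. Take it across the 44 mm, fingertips 10 mm or more above its underside.
- empty_lane (a point): Centre of the floor of the tray's empty lane, 6 mm above the bench; x along the lane, z up. The lane is 188 mm long (x) and 101 mm wide (y) inside; walls 12 mm above the floor. The other lane, at -y, holds a finished tenoned piece.
- handle_b (a joint): The same hinge of the other jig's clamp, which holds a plain block without tenon: 0 = shut. Leave it.
Things that resemble listed ones, but are neither listed nor needed, are in the scene too. What is shaped like the tenon_piece but red is not meant.

How it is judged:
By the outcome, as a careful person would: the job done as asked, in the order asked, and still so for the second after the job is handed in, with the robot touching nothing.
It also fails if it takes over 59 s, if anything falls off the work surface, if the arm or the gripper's body presses on something with over 40 N, if the wrist force passes 120 N, or if a joint passes its speed limit or range.

## Working session

There is one attempt and no reset: what is moved stays moved. The work goes in short steps, Python scripts to look and compute and a tool call to move; the robot and the scene stay as the last step left them, time stands still between calls to the robot, and variables do not carry over. Pictures are saved under pics/ and viewed, and the job is handed in when it is done.

Besides the shell and the picture viewer there is one more tool, called as name(argument=value, ...), one argument or row to a line, values as JSON. step_arm: Moves the arm, as the interface text tells. Its arguments: {"type":"object","properties":{"steps":{"type":"array","items":{"type":"number"}},"grip_force":{"type":"number"}},"required":["steps"]}

```bash
ls; mkdir -p pics
python3 - <<'E'
from bench import ctrl, optics
import cv2,numpy as np,pickle
s=ctrl.get_state(); print({k:np.round(v,3) for k,v in s.items()})
for n in("side","top"):
    c=optics.read_camera(n); cv2.imwrite(f"pics/{n}0.png",c["image"][...,::-1]); pickle.dump(c,open(f"{n}0.pkl","wb"))
    print(n,c["camera_matrix"],c["k1"],c["extrinsics"],(c["z_map"]>0).mean())
E
```

```text
pics
{'t': np.float64(0.0), 'joint_pos': array([-1.352,  0.629,  0.038,  1.518, -0.027,  0.996, -0.02 ]), 'dq': array([-0.001,  0.001,  0.001, -0.   , -0.001, -0.002,  0.002]), 'effort': array([-0.0000e+00, -5.4974e+01,  1.1440e+00, -1.8663e+01, -5.2000e-02,
        2.4000e-02,  0.0000e+00]), 'ee_pos': array([0.182, 0.623, 0.205]), 'ee_rot': array([ 0.001,  0.8  ,  0.6  , -0.001]), 'wrist_force': array([-0.468,  0.27 ,  0.312]), 'wrist_torque': array([ 0.011,  0.036, -0.035]), 'opening': np.float64(0.094)}
side [[501.12876494   0.         310.70307464]
 [  0.         501.12876494 236.34914036]
 [  0.           0.           1.        ]] 0.012965056066601643 [[ 0.99518631 -0.04861232  0.0850944   0.42697754]
 [-0.09766889 -0.56341141  0.82038306 -0.99502306]
 [ 0.00806243 -0.82474507 -0.56544723  0.85819292]
 [ 0.          0.          0.          1.        ]] 0.9962239583333333
top [[566.03608071   0.         313.19435282]
 [  0.         566.03608071 236.78059507]
 [  0.           0.           1.        ]] -0.1044266123398324 [[-0.02021965 -0.99546717  0.09293155  0.40862328]
 [-0.99966214  0.01861095 -0.01814476  0.08760248]
 [ 0.01633297 -0.09326703 -0.99550715  1.3798489 ]
 [ 0.          0.          0.          1.        ]] 0.9960221354166666
```

View pics/side0.png

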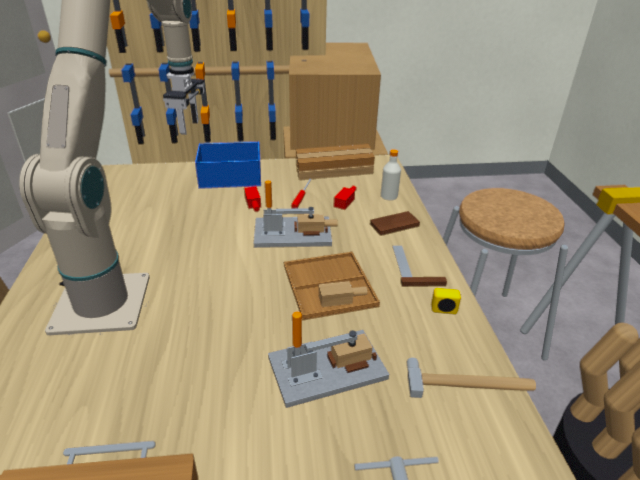

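View pics/top0.png

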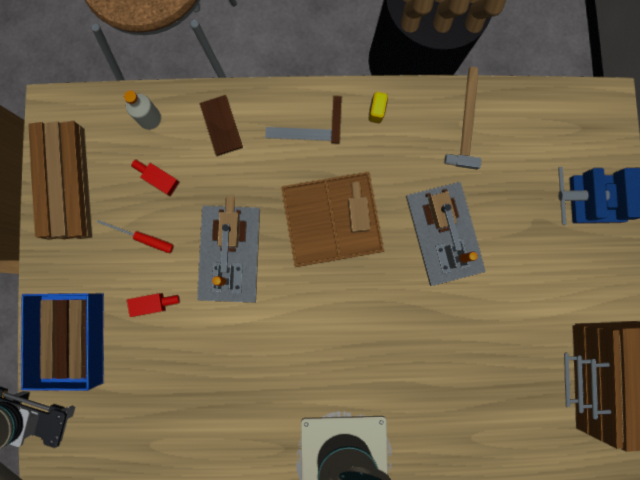

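```bash
cat > h.py <<'E'
import numpy as np,cv2,pickle
def ld(n,i=0): return pickle.load(open(f"{n}{i}.pkl","rb"))
def ray(c,u,v):
    K=c["camera_matrix"];k=c["k1"]
    xd=np.array([(u-K[0,2])/K[0,0],(v-K[1,2])/K[1,1]])
    x=xd.copy()
    for _ in range(30): x=xd/(1+k*(x@x))
    E=c["extrinsics"];return E[:3,3],E[:3,:3]@np.array([x[0],x[1],1.])
def onz(c,u,v,z):
    o,d=ray(c,u,v);return o+d*(z-o[2])/d[2]
def depth(c,u,v):
    o,d=ray(c,u,v);return o+d*c["z_map"][int(round(v)),int(round(u))]
def proj(c,p):
    E=c["extrinsics"];K=c["camera_matrix"];q=E[:3,:3].T@(np.asarray(p)-E[:3,3]);x=q[:2]/q[2];x=x*(1+c["k1"]*(x@x));return K[0,0]*x[0]+K[0,2],K[1,1]*x[1]+K[1,2]
E
python3 - <<'E'
from h import *
t=ld("top")["image"][...,::-1];s=ld("side")["image"][...,::-1]
a=cv2.resize(t[180:310,185:275],None,fx=4.4,fy=4.4,interpolation=2)
b=cv2.resize(t[160:290,275:390],None,fx=3.4,fy=4.4,interpolation=2)
cv2.imwrite("pics/ztop.png",np.hstack([a,b]))
a=cv2.resize(s[170:255,245:345],None,fx=4,fy=4,interpolation=2)
b=cv2.resize(s[305:405,265:395],None,fx=3,fy=3.4,interpolation=2)
cv2.imwrite("pics/zside.png",np.hstack([a,b]))
E
```

```text
(no output)
```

View pics/ztop.png

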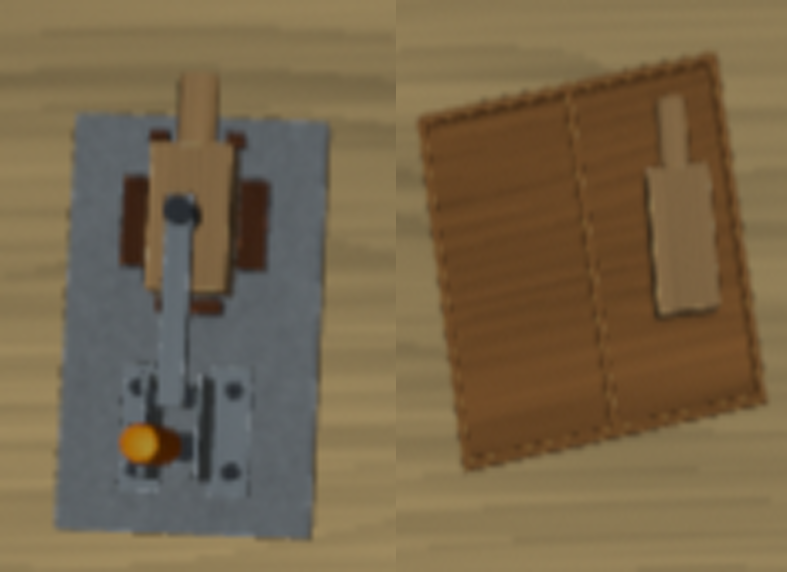

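View pics/zside.png

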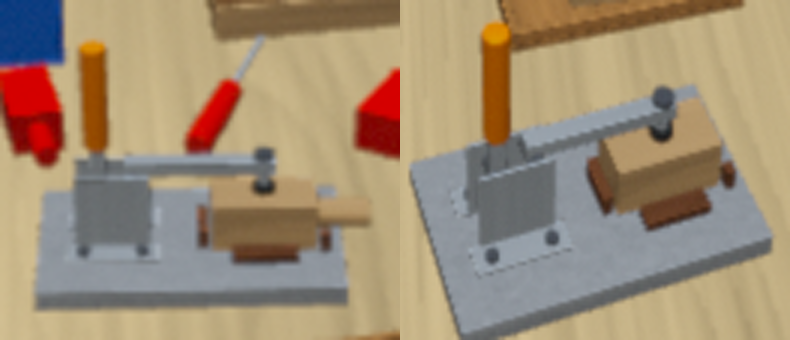

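Run:
```python
from h import *
t=ld("top");s=ld("side")
def zt(u,v): return 185+(u+.5)/4.4-.5,180+(v+.5)/4.4-.5
P=[onz(t,*zt(*p),.058) for p in[(150,143),(235,143),(232,292),(147,290)]]
print("piece top",np.round(P,4)); P=np.array(P);print("c",P.mean(0),"edges",[np.linalg.norm(P[i]-P[i-1]) for i in range(4)])
# tenon end mid at z=.018+.02+... top
for p in [(181,72),(217,72)]: print("tenon",onz(t,*zt(*p),.049))
# board
B=[onz(t,*zt(*p),.018) for p in[(76,115),(328,123),(310,540),(55,528)]];B=np.array(B)
print("board",np.round(B,4),B.mean(0)); d=(B[0]+B[1]-B[2]-B[3])[:2];print("yaw deg",np.degrees(np.arctan2(d[1],d[0])),[np.linalg.norm(B[i]-B[i-1]) for i in range(4)])
# orange
for c,n in((t,"top"),(s,"side")):
    im=cv2.cvtColor(c["image"],cv2.COLOR_RGB2HSV);m=cv2.inRange(im,(8,180,120),(20,255,255))
    k,l,st,ce=cv2.connectedComponentsWithStats(m)
    for i in range(1,k):
        if st[i,4]>20: print(n,st[i],ce[i],depth(c,*ce[i]))
# grip cap: zoom (141,441) radius ~19
print("cap",onz(t,*zt(139,441),.182))
print("piece depth",depth(t,*zt(215,250)),"cap depth",depth(t,*zt(140,441)))
# piece depth mask
# side: grip top & bottom
zs=lambda u,v:(245+(u+.5)/4-.5,170+(v+.5)/4-.5)
o1,d1=ray(s,*zs(92,47));print("side cap z.182",o1+d1*(.182-o1[2])/d1[2])
o1,d1=ray(s,*zs(95,148));print("side grip bottom z.097",o1+d1*(.097-o1[2])/d1[2])
# tray inner (u scale 3.4)
zb=lambda u,v:(275+(u+.5)/3.4-.5,160+(v+.5)/4.4-.5)
T=np.array([onz(t,*zb(*p),.018) for p in[(420,118),(571,88),(715,57),(765,402),(612,432),(465,467)]-np.array([396,0])])
print("tray outer top",np.round(T,4)); print([np.linalg.norm(T[i]-T[i-1]) for i in range(6)])
d=(T[0]+T[1]+T[2]-T[3]-T[4]-T[5]);print("yaw",np.degrees(np.arctan2(d[1],d[0])))
L=T[[0,1,4,5]].mean(0);print("empty lane c",L, "other",T[1:5].mean(0))
```

```text
piece top [[0.5945 0.285  0.058 ]
 [0.5937 0.2394 0.058 ]
 [0.5137 0.2416 0.058 ]
 [0.5156 0.2869 0.058 ]]
c [0.55438701 0.26319742 0.058     ] edges [np.float64(0.07895203531667834), np.float64(0.04561887227735544), np.float64(0.0799800366994543), np.float64(0.04538529038718546)]
tenon [0.63422835 0.26940319 0.049     ]
tenon [0.63384283 0.24989879 0.049     ]
board [[0.6166 0.332  0.018 ]
 [0.6094 0.1925 0.018 ]
 [0.3808 0.205  0.018 ]
 [0.3897 0.3441 0.018 ]] [0.49913157 0.26841408 0.018     ]
yaw deg -3.106082476623763 [np.float64(0.22724563608948073), np.float64(0.1396182387643491), np.float64(0.2289398455367337), np.float64(0.1393757634639114)]
top [124  90  12  12 106] [129.5754717   95.83962264] [0.84267343 0.46660378 0.17498111]
top [469 252   8   8  43] [472.90697674 255.46511628] [ 0.47369997 -0.27615699  0.18273221]
top [213 277   8   8  43] [216.06976744 280.20930233] [0.43214861 0.27275345 0.18228971]
side [227   9   9  19 137] [230.71532847  17.86861314] [0.32241353 1.17109032 0.44104091]
side [110  10  13  19 151] [115.16556291  19.08609272] [-0.1229965   1.16437462  
[... 484 characters left out ...]
182     ]
piece depth [0.53680661 0.25105461 0.05312867] cap depth [0.43291058 0.27196761 0.18237516]
side cap z.182 [0.43394163 0.27092404 0.182     ]
side grip bottom z.097 [0.43276158 0.27366016 0.097     ]
tray outer top [[ 0.6604  0.137   0.018 ]
 [ 0.6754  0.0284  0.018 ]
 [ 0.6914 -0.076   0.018 ]
 [ 0.4981 -0.1059  0.018 ]
 [ 0.4837  0.0036  0.018 ]
 [ 0.4666  0.1081  0.018 ]]
[np.float64(0.19597190503503803), np.float64(0.10970903636376024), np.float64(0.10555433677435547), np.float64(0.19557226657573595), np.float64(0.11039083963711267), np.float64(0.10590621758464591)]
yaw 8.222159673174135
empty lane c [0.57155907 0.06927019 0.018     ] other [ 0.58715858 -0.03747768  0.018     ]
```

step_arm(
  steps=[0,0,0,-35,-0.64,0,0,0,-35,-0.64,0,-40,35,0,0,0,-40,35,0,0,0,-40,35,0,0,0,-40,35,0,0,0,-40,35,0,0,0,-40,35,0,0],
)

```text
t: 1.1
ee_pos: [0.3807, 0.3677, 0.2734]
ee_rot: [0.001, 0.722, 0.691, -0.004]
wrist_force: [0.7, -0.1, -0.4]
opening: 0.0173
```

```bash
cat >> h.py <<'E'
def tool(s):
    from scipy.spatial.transform import Rotation as R
    return R.from_quat(np.array(s["ee_rot"])[[1,2,3,0]]).as_matrix()
def need(s,p,yaw=None):
    """mm in tool axes to world target p; yaw = desired heading (deg) of tool x"""
    M=tool(s); d=M.T@(np.asarray(p)-s["ee_pos"])*1000
    y=np.degrees(np.arctan2(M[1,0],M[0,0])); r=None if yaw is None else -(yaw-y)/10
    print("t",s["t"],"pos",np.round(s["ee_pos"],4),"yawx",round(y,2),"tilt",np.round(M[:,2],3),"need",np.round(d,1),"turn",r,"F",np.round(s["wrist_force"],1),"op",s["opening"])
E
python3 - <<'E'
from h import *; from bench import ctrl
need(ctrl.get_state(),[.468,.270,.13],86.5)
E
```

```text
t 1.1 pos [0.3807 0.3677 0.2734] yawx 87.49 tilt [-0.004 -0.006 -1.   ] need [-92.8  92.  143.6] turn 0.09851922797348749 F [ 0.7 -0.1 -0.4] op 0.017317968690331687
```

step_arm(
  steps=[0,-35,35,0,0.1,0,-35,35,0,0,0,-23,22,0,0,0,0,0,0,0],
)

```text
t: 1.6
ee_pos: [0.4719, 0.2608, 0.2727]
ee_rot: [0.002, 0.732, 0.682, -0.005]
wrist_force: [-0.8, 0.0, -0.2]
opening: 0.0004
```

Run:
```python
from h import *; from bench import ctrl
need(ctrl.get_state(),[.468,.270,.13],86.5)
```

```text
t 1.6 pos [0.4719 0.2608 0.2727] yawx 85.96 tilt [-0.005 -0.009 -1.   ] need [ 10.3  -4.  142.7] turn -0.0542195223209319 F [-0.8  0.  -0.2] op 0.00035220756824902075
```

step_arm(
  steps=[0,10,-4,30,0,0,0,0,40,0,0,0,0,40,0,0,0,0,28,0,0,0,0,0,0],
)

```text
t: 2.22
ee_pos: [0.4629, 0.2776, 0.1309]
ee_rot: [-0.001, 0.729, 0.684, -0.004]
wrist_force: [-0.4, 0.1, -0.0]
opening: 0.0005
```

Run:
```python
from h import *; from bench import ctrl,optics
need(ctrl.get_state(),[.468,.270,.13],86.5)
for n in("side","top"):
    c=optics.read_camera(n);pickle.dump(c,open(f"{n}1.pkl","wb"))
s=ld("side",1)["image"][...,::-1];t=ld("top",1)["image"][...,::-1]
cv2.imwrite("pics/p1.png",np.hstack([cv2.resize(s[100:260,220:360],None,fx=2.8,fy=2.8),cv2.resize(t[160:320,160:280],None,fx=2.8,fy=2.8)]))
```

```text
t 2.225 pos [0.4629 0.2776 0.1309] yawx 86.39 tilt [-0.007 -0.005 -1.   ] need [-7.2  5.5  0.9] turn -0.011142301086235307 F [-0.4  0.1 -0. ] op 0.0004702512148518481
```

View pics/p1.png

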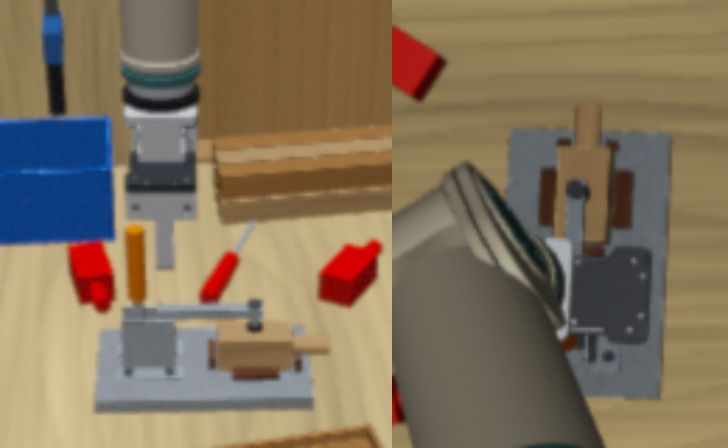

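step_arm(
  steps=[0,-6,0,0,0,0,0,-10,0,0,0,0,-12,0,0,0,0,-12,0,0,0,0,-12,0,0],
)

```text
t: 2.95
ee_pos: [0.4311, 0.2763, 0.1388]
ee_rot: [0.006, 0.73, 0.683, 0.012]
wrist_force: [7.6, -1.2, -3.7]
opening: 0.0007
```

Run:
```python
from h import *; from bench import ctrl
need(ctrl.get_state(),[.403,.273,.13],86.5)
```

```text
t 2.95 pos [0.4311 0.2763 0.1388] yawx 86.15 tilt [ 0.026  0.007 -1.   ] need [ -5.2 -28.    8. ] turn -0.034930401649545216 F [ 7.6 -1.2 -3.7] op 0.0007399382177706514
```

step_arm(
  steps=[0,-2,-14,4,0,0,-1,-14,3,0,0,-1,-14,2,0],
)

```text
t: 3.32
ee_pos: [0.3925, 0.2774, 0.1316]
ee_rot: [0.008, 0.731, 0.682, 0.019]
wrist_force: [-0.4, -0.5, 0.4]
opening: 0.0006
```

Run:
```python
from h import *; from bench import ctrl
need(ctrl.get_state(),[.403,.273,.13],86.5)
```

```text
t 3.325 pos [0.3925 0.2774 0.1316] yawx 86.06 tilt [ 0.039  0.014 -0.999] need [-3.7 10.7  2. ] turn -0.04380862391410005 F [-0.4 -0.5  0.4] op 0.0005858660865593134
```

step_arm(
  steps=[0,0,0,-40,0,0,0,0,-50,0,0,0,0,-50,0,94,0,0,-30,0,94,0,0,0,0],
)

```text
t: 3.95
ee_pos: [0.373, 0.2734, 0.3026]
ee_rot: [0.005, 0.729, 0.685, 0.009]
wrist_force: [0.2, 0.4, -1.4]
opening: 0.0169
```

Run:
```python
from h import *; from bench import ctrl,optics
need(ctrl.get_state(),[.554,.263,.28],86.5)
for n in("side","top"):
    c=optics.read_camera(n);pickle.dump(c,open(f"{n}2.pkl","wb"))
s=ld("side",2)["image"][...,::-1];t=ld("top",2)["image"][...,::-1]
cv2.imwrite("pics/p2.png",np.hstack([cv2.resize(s[100:260,220:360],None,fx=2.8,fy=2.8),cv2.resize(t[160:320,160:280],None,fx=2.8,fy=2.8)]))
```

```text
t 3.95 pos [0.373  0.2734 0.3026] yawx 86.46 tilt [ 0.021  0.006 -1.   ] need [  0.6 180.8  26.2] turn -0.0035874113536451093 F [ 0.2  0.4 -1.4] op 0.016905478894402526
```

View pics/p2.png

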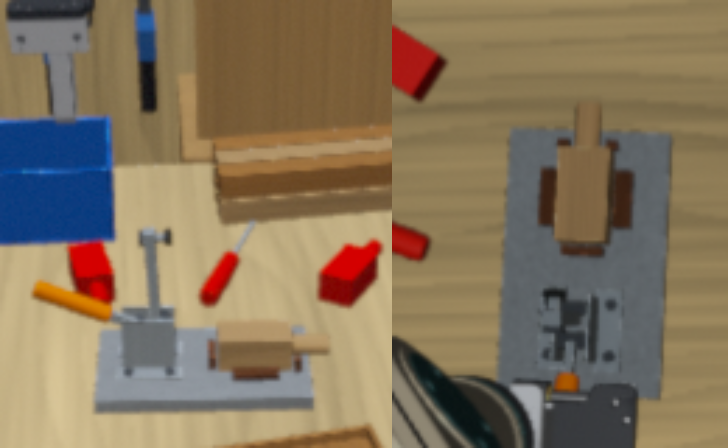

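Clamp A is open: its handle lies back and its bar stands up near (152,270) in the left crop. The piece is still in its nest. Next I refine its pose.

Run:
```python
from h import *
t=ld("top",2)
h=cv2.cvtColor(t["image"],cv2.COLOR_RGB2HSV)
print(h[228,228],h[228,215],h[200,229],h[190,229])
m=cv2.inRange(h,(8,60,120),(25,200,255)); m2=np.zeros_like(m); m2[209:252,205:255]=m[209:252,205:255]
m2=cv2.morphologyEx(m2,cv2.MORPH_OPEN,np.ones((9,9)))
cs,_=cv2.findContours(m2,0,1);c=max(cs,key=cv2.contourArea);r=cv2.minAreaRect(c);print(r)
b=cv2.boxPoints(r);P=np.array([onz(t,*p,.058) for p in b]);print(np.round(P,4),P.mean(0),[np.linalg.norm(P[i]-P[i-1]) for i in range(4)])
cv2.imwrite("pics/m.png",cv2.resize(m[170:270,190:270],None,fx=5,fy=5))
```

```text
[ 17 118 125] [ 11 171  58] [ 17 119 131] [ 20 103 136]
((226.5, 228.5), (33.0, 17.0), 90.0)
[[0.5949 0.2866 0.058 ]
 [0.5941 0.2465 0.058 ]
 [0.5161 0.247  0.058 ]
 [0.5168 0.2869 0.058 ]] [0.55547114 0.26677573 0.058     ] [np.float64(0.07800221463405244), np.float64(0.04015360540269992), np.float64(0.07796182022853661), np.float64(0.039926722520419865)]
```

View pics/m.png

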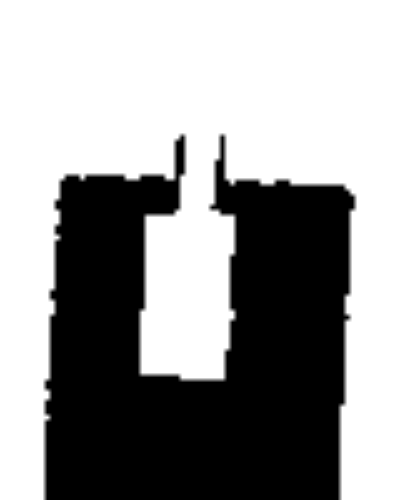

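step_arm(
  steps=[80,0,45,0,-0.1,80,0,45,0,0,80,0,45,0,0,80,0,45,0,0,80,0,0,40,0,80,0,0,0,0],
)

```text
t: 4.8
ee_pos: [0.5479, 0.2617, 0.2478]
ee_rot: [0.001, 0.721, 0.693, -0.005]
wrist_force: [-1.1, 1.0, 0.7]
opening: 0.0796
```

Run:
```python
from h import *; from bench import ctrl
need(ctrl.get_state(),[.555,.2635,.033],87.5)
```

```text
t 4.8 pos [0.5479 0.2617 0.2478] yawx 87.75 tilt [-0.006 -0.009 -1.   ] need [  4.    8.3 214.7] turn 0.02450468423507033 F [-1.1  1.   0.7] op 0.07959125967242045
```

Tilt has recovered. Descend most of the way.

step_arm(
  steps=[80,2,8,40,0,80,0,0,45,0,80,0,0,40,0,80,0,0,15,0,80,0,0,0,0],
)

```text
t: 5.42
ee_pos: [0.5545, 0.2645, 0.1069]
ee_rot: [0.001, 0.72, 0.694, -0.005]
wrist_force: [0.5, 0.2, 1.1]
opening: 0.0798
```

Run:
```python
from h import *; from bench import ctrl,optics
need(ctrl.get_state(),[.555,.2635,.033],87.5)
for n in("side","top"):
    c=optics.read_camera(n);pickle.dump(c,open(f"{n}3.pkl","wb"))
s=ld("side",3)["image"][...,::-1];t=ld("top",3)["image"][...,::-1]
cv2.imwrite("pics/p3.png",np.hstack([cv2.resize(s[100:260,220:360],None,fx=2.8,fy=2.8),cv2.resize(t[160:320,160:280],None,fx=2.8,fy=2.8)]))
```

```text
t 5.425 pos [0.5545 0.2645 0.1069] yawx 87.88 tilt [-0.006 -0.007 -1.   ] need [-0.5  0.9 73.9] turn 0.038390346963504386 F [0.5 0.2 1.1] op 0.07983105755093294
```

View pics/p3.png

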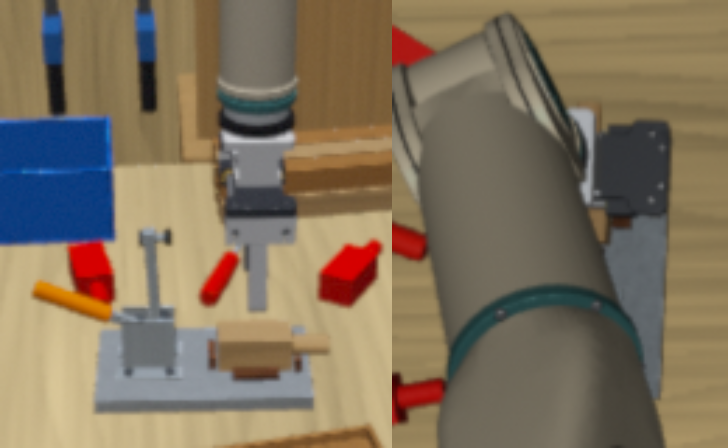

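The side view shows the fingers centred over the block at (258,300), with the upright bar well clear at (152,270). I go down and grip.

step_arm(
  steps=[80,0,1,35,0,80,0,0,25,0,80,0,0,13,0,80,0,0,0,0],
)

```text
t: 6.02
ee_pos: [0.5625, 0.2677, 0.0413]
ee_rot: [0.003, 0.72, 0.694, 0.004]
wrist_force: [0.4, 0.6, -0.1]
opening: 0.08
```

step_arm(
  steps=[40,0,0,0,0,40,0,0,0,0,30,0,0,0,0,30,0,0,0,0],
  grip_force=25,
)

```text
t: 6.52
ee_pos: [0.5644, 0.268, 0.0447]
ee_rot: [0.004, 0.72, 0.694, 0.006]
wrist_force: [-0.9, -1.1, -0.7]
opening: 0.0438
```

Run:
```python
from h import *; from bench import ctrl
need(ctrl.get_state(),[.555,.2635,.033],87.5)
```

```text
t 6.525 pos [0.5644 0.268  0.0447] yawx 87.88 tilt [ 0.014  0.002 -1.   ] need [-4.8 -9.4 11.5] turn 0.037996392889718324 F [-0.9 -1.1 -0.7] op 0.04380024997839941
```

step_arm(
  steps=[70,0,0,0,0,70,0,0,0,0,70,-3,-4,7,0,70,0,0,5,0],
)

```text
t: 7.02
ee_pos: [0.5603, 0.2654, 0.0322]
ee_rot: [0.004, 0.72, 0.694, 0.006]
wrist_force: [0.2, -0.1, -1.0]
opening: 0.0698
```

Run:
```python
from h import *; from bench import ctrl
need(ctrl.get_state(),[.560,.2635,.033],87.5)
```

```text
t 7.025 pos [0.5603 0.2654 0.0322] yawx 87.88 tilt [ 0.014  0.003 -1.   ] need [-1.9 -0.2 -0.8] turn 0.03815529596384977 F [ 0.2 -0.1 -1. ] op 0.06984634255137746
```

step_arm(
  steps=[30,-1,0,0,0,30,0,0,0,0,30,0,0,0,0],
  grip_force=25,
)

```text
t: 7.4
ee_pos: [0.56, 0.2646, 0.0314]
ee_rot: [0.004, 0.72, 0.694, 0.006]
wrist_force: [-2.2, 2.3, 0.3]
opening: 0.0439
```

step_arm(
  steps=[30,0,0,-15,0,30,0,0,-20,0,30,0,0,-25,0,30,0,0,-30,0,30,0,0,-30,0,30,0,0,0,0],
)

```text
t: 8.15
ee_pos: [0.5586, 0.2634, 0.1598]
ee_rot: [0.005, 0.72, 0.694, 0.007]
wrist_force: [-0.2, -0.4, -1.4]
opening: 0.0435
```

Run:
```python
from h import *; from bench import ctrl,optics
need(ctrl.get_state(),[.572,.069,.15],98.2)
for n in("side","top"):
    c=optics.read_camera(n);pickle.dump(c,open(f"{n}4.pkl","wb"))
s=ld("side",4)["image"][...,::-1];t=ld("top",4)["image"][...,::-1]
cv2.imwrite("pics/p4.png",np.hstack([cv2.resize(s[100:260,220:360],None,fx=2.8,fy=2.8),cv2.resize(t[160:320,160:280],None,fx=2.8,fy=2.8)]))
```

```text
t 8.15 pos [0.5586 0.2634 0.1598] yawx 87.88 tilt [ 0.016  0.003 -1.   ] need [-193.8   20.5    9.5] turn -1.0319859095024497 F [-0.2 -0.4 -1.4] op 0.043547610429807114
```

View pics/p4.png

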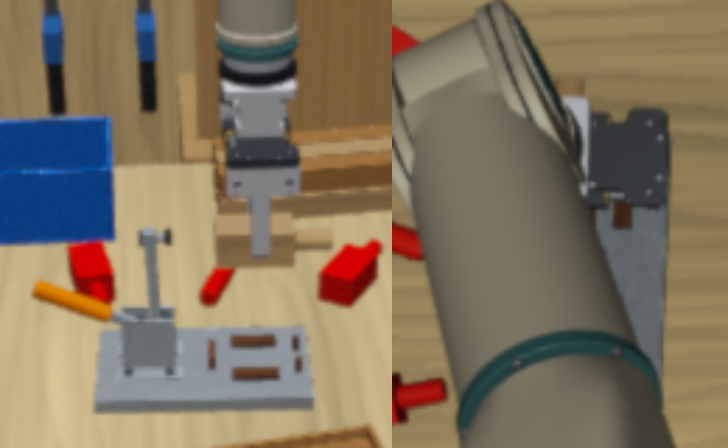

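step_arm(
  steps=[30,-40,0,0,-0.5,30,-40,0,0,-0.53,30,-40,0,0,0,30,-35,0,0,0,30,-25,0,0,0,30,0,0,0,0],
)

```text
t: 9.0
ee_pos: [0.5661, 0.0778, 0.1486]
ee_rot: [-0.001, 0.652, 0.758, -0.003]
wrist_force: [0.0, 0.4, -1.0]
opening: 0.0437
```

Run:
```python
from h import *; from bench import ctrl
need(ctrl.get_state(),[.5567,.0672,.10],98.2)
```

```text
t 9.0 pos [0.5661 0.0778 0.1486] yawx 98.67 tilt [-0.005 -0.004 -1.   ] need [ -8.9 -10.7  48.7] turn 0.046517180962567295 F [ 0.   0.4 -1. ] op 0.043712892022998086
```

step_arm(
  steps=[30,-9,-11,25,0,30,0,0,30,0,30,0,0,20,0,30,0,0,10,0,30,0,0,0,0],
)

```text
t: 9.62
ee_pos: [0.553, 0.075, 0.0585]
ee_rot: [-0.004, 0.649, 0.761, -0.003]
wrist_force: [-0.3, 0.2, -0.2]
opening: 0.0438
```

Run:
```python
from h import *; from bench import ctrl,optics
need(ctrl.get_state(),[.5567,.0672,.021],98.2)
for n in("side","top"):
    c=optics.read_camera(n);pickle.dump(c,open(f"{n}5.pkl","wb"))
s=ld("side",5)["image"][...,::-1]
cv2.imwrite("pics/p5.png",cv2.resize(s[180:330,260:400],None,fx=4,fy=4))
```

```text
t 9.625 pos [0.553  0.075  0.0585] yawx 99.08 tilt [-0.01  0.   -1.  ] need [-8.4  2.7 37.5] turn 0.08778294531185367 F [-0.3  0.2 -0.2] op 0.043769362230740544
```

View pics/p5.png

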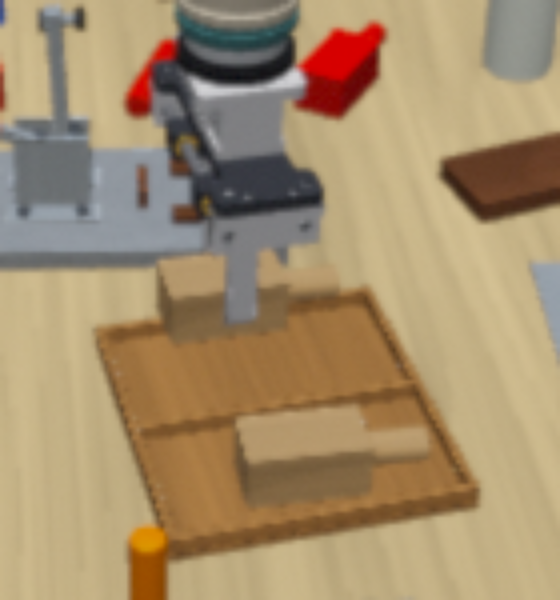

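The gripped piece hovers over the empty lane at crop (250,300), level with its tenon towards +x. I correct the position and lower.

step_arm(
  steps=[30,-8,3,10,0.09,30,0,0,8,0,30,0,0,6,0,30,0,0,0,0],
)

```text
t: 10.22
ee_pos: [0.5597, 0.0667, 0.0353]
ee_rot: [-0.002, 0.656, 0.755, -0.001]
wrist_force: [0.4, 0.2, -0.5]
opening: 0.0439
```

Run:
```python
from h import *; from bench import ctrl
need(ctrl.get_state(),[.5567,.0672,.021],98.2)
```

```text
t 10.225 pos [0.5597 0.0667 0.0353] yawx 98.05 tilt [-0.005  0.001 -1.   ] need [ 0.9 -2.8 14.3] turn -0.014827348151267471 F [ 0.4  0.2 -0.5] op 0.043856273920459855
```

step_arm(
  steps=[30,0,-2,6,0,30,0,0,4,0,30,0,0,3,0,30,0,0,0,0],
)

```text
t: 10.72
ee_pos: [0.5575, 0.0666, 0.0216]
ee_rot: [-0.002, 0.656, 0.755, -0.001]
wrist_force: [-1.1, -0.0, -0.5]
opening: 0.0439
```

step_arm(
  steps=[30,0,0,2,0,30,0,0,1,0],
)

```text
t: 10.98
ee_pos: [0.5575, 0.0666, 0.0195]
ee_rot: [-0.002, 0.656, 0.755, -0.001]
wrist_force: [-3.8, -0.3, 12.0]
opening: 0.0436
```

Contact (12 N). Release gently, then rise.

step_arm(
  steps=[48,0,0,-0.5,0,60,0,0,0,0,68,0,0,0,0,68,0,0,0,0],
)

```text
t: 11.48
ee_pos: [0.5582, 0.0668, 0.0204]
ee_rot: [-0.002, 0.656, 0.755, -0.001]
wrist_force: [-0.1, 0.1, -0.2]
opening: 0.0679
```

step_arm(
  steps=[68,0,0,-15,0,68,0,0,-30,0,68,0,0,-45,0,68,0,0,-50,0,68,0,0,-50,0,68,0,-40,0,0,68,0,-40,0,0,68,0,0,0,0],
)

```text
t: 12.48
ee_pos: [0.4789, 0.0551, 0.2239]
ee_rot: [0.001, 0.656, 0.755, 0.003]
wrist_force: [0.6, -0.6, -0.2]
opening: 0.068
```

Run:
```python
from h import *; from bench import ctrl,optics
need(ctrl.get_state(),[.5567,.0672,.021],98.2)
for n in("side","top"):
    c=optics.read_camera(n);pickle.dump(c,open(f"{n}6.pkl","wb"))
s=ld("side",6)["image"][...,::-1];t=ld("top",6)["image"][...,::-1]
cv2.imwrite("pics/p6.png",np.hstack([cv2.resize(s[170:410,230:400],None,fx=2,fy=2),cv2.resize(t[130:310,180:400],None,fx=2,fy=480/180)]))
```

```text
t 12.475 pos [0.4789 0.0551 0.2239] yawx 98.05 tilt [ 0.005  0.003 -1.   ] need [  0.7  77.7 203.3] turn -0.014799517460967592 F [ 0.6 -0.6 -0.2] op 0.06796953091165643
```

View pics/p6.png

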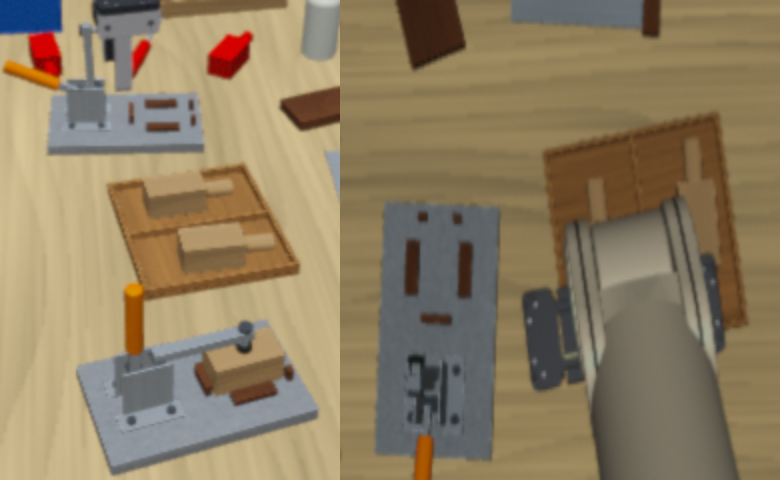

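Run:
```python
from h import *; from bench import ctrl
s=ld("side",6)
for u,v in[(152,180),(175,182),(200,178),(160,187),(195,183),(220,187),(130,205),(170,235)]: print((u,v),np.round(depth(s,230+u/2,170+v/2),4))
print(np.round(ctrl.get_state()["dq"],3)); ctrl.finish_job()
```

```text
(152, 180) [0.5254 0.0697 0.0484]
(175, 182) [0.556  0.0666 0.0454]
(200, 178) [0.5902 0.0703 0.047 ]
(160, 187) [0.5348 0.0558 0.0466]
(195, 183) [0.5823 0.061  0.0462]
(220, 187) [0.6165 0.0615 0.0368]
(130, 205) [0.4959 0.0755 0.0032]
(170, 235) [0.5429 0.0014 0.0088]
[-0.002  0.031 -0.001 -0.025  0.001 -0.004  0.002]
the job is handed in; nothing more can be done
```

The job is done and handed in at about 12.5 s. I pushed clamp A's handle back until it sprang open. Then I lifted the tenoned block out, set it down in the tray's empty lane and backed the gripper off above the bench.

**Last checks:**
- **Block:** its top reads about 46–47 mm over the bench with little variation, against an expected 46 mm. It lies flat in the empty lane, well inside the walls, beside the finished piece and with its tenon pointing the same way.
- **Clamps:** in the last pictures clamp A is still open, and clamp B is still shut on its plain block.
- **Forces:** the readings at the end of each move stayed at about 12 N or less.

**What went wrong on the way:** the first grip on the block was shallow because the arm had drifted about 10 mm high and forward. I reopened and gripped again deeper before lifting. No check failed at the end.

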